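Draw out a recessed bench drawer with a hooked rod

ROBOT

A 6-joint arm with a two-finger parallel gripper is mounted at the origin on a cart in front of the work surface, level with it; the furniture and walls round the work are solid. World frame = base frame: x ahead of the robot, y to its left, z up, the work surface at z = 0. Lengths are in mm, angles in rad, forces in N, time in s.
With the tool pointing down it reaches from about 275 to 850 mm from the base axis. Payload 19 kg.
Tool frame: the origin (TCP) lies midway between the tips of the shut fingers; the grasp point (between the pads) lies 19 mm behind it; z points along the fingers, y is the line along which they close (so a half turn about z gives the same grasp; the last joint's range is limited). The gripper opens to 85 mm and grips with 20 to 120 N. Pads are 22 mm wide; open, the fingers measure 114 mm over their backs; the gripper's body (76 mm by 85 mm) begins 54 mm behind the grasp point. The pads swing forward as they close: fully open they stand 13 mm farther back than shut.
Start: joints at [1.213, 0.15, 1.437, -0, 1.554, -0.134], TCP at [127.62, 560.628, 231.267] pointing down, gripper open.
Joint ranges: [-2.8, 2.8], [-0.68, 2.1], [0.12, 2.68], [-1.39, 4.53], [0.16, 2.79], [-2.81, 2.81]. Speed limits (rad/s): [1.89, 1.89, 2.22, 3.01, 3.01, 3.01].

INTERFACE

Orientations are given as a rotation vector (axis times angle).
In Python, from rig import robot, optics gives the robot as it stands. The module is installed in compiled form; this text tells all that it offers.
- The arm moves only by the tool servo_tool, never from a script. Its argument "commands" is a list of rows, each a list of 7 numbers: the shift along the tool's x, y, z as a fraction of full scale, then the turn, a rotation vector about the tool's x, y, z as a fraction of full scale, then the closure, from 0 (fully open) to 1 (shut). In form: [[dx, dy, dz, wx, wy, wz, gripper], ...]. A call has 1 to 12 rows; each row shifts and turns the commanded pose from where the row before left it, along the tool's axes as they then stand; what a row does not reach is not made up. Full scale, the value 1, is 50 mm for a shift and 4 degrees for a turn. A row lasts 1/10 s, in which the tool goes at most 50 mm and 8.59 degrees, less where a joint would pass 70% of its speed; a pose out of reach is approached as far as the arm can. A call with a number of a shift or a turn outside -1 to 1 is refused whole. A call with a gripper value outside its range is refused whole. The fingers move at their own pace and stop on an object; "force" is the grip in N (left out, the last holds). Time passes only in rows, so rows that do not move let the fingers close. It gives the time, the measured TCP pose, the force, the opening and the grip force at its end, in the units of the state.
- robot.get_obs(): the state, without advancing time (a new reading comes with each control period).
- optics.snapshot(name): name is "side" or "top"; returns a dict with "pixels" (400x640x3 uint8, red, green, blue), "camera_matrix" (3x3 intrinsics, pixels), "distortion" ([k1, k2, p1, p2, k3] as OpenCV has them; the pictures are not rectified), "R" (3x3) and "t" (3): a world point X has camera coordinates R X + t. Camera axes: x right, y down, z forward; pixel columns grow to the right and rows downward; lengths in mm; the calibration is good to about 2 mm. A picture is of the moment at which its call begins. There is no depth.
- robot.finish_job(): hands the job in; it is judged then, once.
The state is a dict: "t": time; "joint_positions": joint angles; "qd": joint speeds; "joint_torque": joint torques, N m; "ee_pos": TCP position; "tcp_rot": TCP orientation; "wrist_force": force on the tool from outside, world axes, zero at the start; "moment": the same for the moment, N m; "gripper_width": finger opening in mm; "grip_force": force on a finger pad.
Only numpy, scipy, OpenCV 4.12 (cv2) and the standard library are available. Lean on these libraries where they do the work, as an engineer would, in place of code of your own. Each camera call takes 0.05 s, during which the arm holds its last target. There are 200 camera calls.

TASK

Two low plywood drawer boxes stand on the desk, and the pull eyes of their drawers sit back under the overhanging tops, out of the hand's reach. Take the hooked rod by its handle, reach under the top of the wider box, catch the eye and pull that drawer out until its front is about level with the front edge of the top. Then unhook the rod and lay it flat on the mat clear of the wider box; do not touch the wider box with the hand, and leave the narrower box alone.

Things in the scene. Friction and masses are not known exactly. Their poses are not given: they have to be found in the camera images.
- hook_rod: Hooked rod lying flat, 0.14 kg (mm): brown wooden handle (110 long, 26 wide, 34 high) and a 6 mm steel rod whose end is bent sideways like an L. x: from handle to hook; y: the side the tip points to; z up. Origin on the underside, below the middle of the bent tip, which spans y -16 (rod's line) to +16 (ball end, 8 mm across), 15 above the underside. Handle: centre x -130, y -16, front end x -75.
- wide_box: The wider low plywood drawer box, fixed (mm): 150 deep (x), 190 wide (y), 66 high. Origin at mat level under the middle of its top, z up, front facing its own -x. The top board is 12 thick (underside z = 54), front edge at x = -75; below it the front 58 mm are open to the front and both sides, and the shut drawer's front stands at x = -17.
- wide_eye (a point): Centre of the opening of the wider drawer's pull eye (mm); with the drawer shut at x = -34, y = 0, z = 26 in the box's frame, axes as the box, moving with the drawer. The eye is an upright loop of 6 mm steel wire in the x-z plane, so a hook goes through it sideways, along y. Opening 34 long (x) by 28 high (z); the front wire's centre is 20 in front (-x) of this point.
- wide_drawer (a joint): Slide of the wider box's drawer: 0 is shut, grows in m as it comes out toward the box's -x; stop at 0.060; at 0.058 its front is level with the front edge of the top. Starts 0 to 10 mm open. It needs about 2 N and stays where it is left.
- narrow_box: The narrower drawer box, fixed, not to be touched (mm): alike in all but width, 120 wide (y), 150 deep (x), 66 high, origin and axes likewise.

How it is judged (in metres and radians):
At the end, for the whole second after the job is handed in: The wider box's drawer is at least 45 mm out; the rod lies still and flat on the mat (within 10 degrees and 8 mm), not touching the wider box, its hook out of the eye and at least 40 mm from it (value of joint wide_drawer above 0.045 m and height (world z) of hook_rod below 0.008 m and angle between hook_rod's own z axis and vertical below 0.17 rad and linear speed of hook_rod below 0.02 m/s and contact force between hook_rod and wide_box below 0.2 N and horizontal distance between hook_rod and wide_eye above 0.04 m).
It fails at once if the hand or arm touches the wider box (over 2 N) (contact force between any of the fingers, the arm and wide_box above 2 N).
It fails at once if the narrower box is touched (over 2 N) (contact force between any of the fingers, the arm, hook_rod and narrow_box above 2 N).
It also fails if it takes over 56 s, if anything falls off the work surface, if the arm or the gripper's body presses on something with over 40 N, if the wrist force passes 120 N, or if a joint passes its speed limit or range.

## Working session

There is one attempt and no reset: what is moved stays moved. The work goes in short steps, Python scripts to look and compute and a tool call to move; the robot and the scene stay as the last step left them, time stands still between calls to the robot, and variables do not carry over. Pictures are saved under pics/ and viewed, at most 10 in all, crops included, and the job is handed in when it is done.

Besides the shell and the picture viewer there is one more tool, called by a JSON object that holds its "api" and its "payload". servo_tool: Moves the arm, as the interface text tells. Its arguments: {"type":"object","properties":{"commands":{"type":"array","items":{"type":"array","items":{"type":"number","minimum":-1,"maximum":1}}},"force":{"type":"number"}},"required":["commands"]}

```bash
mkdir -p pics
python3 - <<'E'
from rig import robot, optics
import cv2,numpy as np,pickle
o=robot.get_obs(); print({k:np.round(v,3) for k,v in o.items()})
for n in("side","top"):
    s=optics.snapshot(n); pickle.dump(s,open(n+'.pkl','wb'))
    cv2.imwrite(f'pics/{n}0.png',s['pixels'][:,:,::-1])
    print(n,s['camera_matrix'],s['distortion'],'cam pos',-np.array(s['R']).T@s['t'],np.round(s['R'],3))
E
```

```text
{'t': np.float64(0.0), 'joint_positions': array([ 1.213,  0.151,  1.438,  0.   ,  1.554, -0.134]), 'qd': array([ 0.   , -0.   ,  0.   , -0.002,  0.001,  0.001]), 'joint_torque': array([-4.0000e-03, -7.1306e+01, -5.7088e+01, -0.0000e+00,  9.0000e-03,
        0.0000e+00]), 'ee_pos': array([127.549, 560.43 , 230.682]), 'tcp_rot': array([-3.510e-01, -3.122e+00,  2.000e-03]), 'wrist_force': array([-0.154,  0.516, -0.438]), 'moment': array([ 0.034, -0.007, -0.013]), 'grip_force': np.float64(0.0), 'gripper_width': np.float64(85.917)}
side [[401.57541084   0.         320.43907686]
 [  0.         401.57541084 202.78544291]
 [  0.           0.           1.        ]] [-0.02379865  0.          0.          0.          0.        ] cam pos [261.2171019  678.67944903 427.71791985] [[-0.921 -0.39  -0.018]
 [-0.153  0.403 -0.902]
 [ 0.359 -0.828 -0.431]]
top [[384.15933826   0.         323.3749637 ]
 [  0.         384.15933826 198.29231868]
 [  0.           0.           1.        ]] [-0.09392391  0.          0.          0.          0.        ] cam pos [413.35451056  16.04178085 893.51088987] [[ 0.029 -1.     0.004]
 [-0.985 -0.03  -0.17 ]
 [ 0.171  0.001 -0.985]]
```

View pics/top0.png

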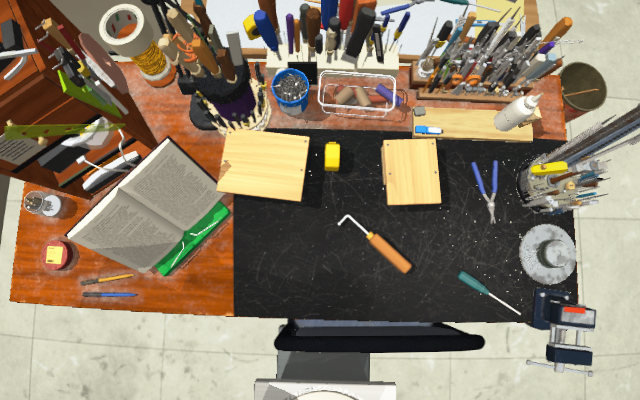

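View pics/side0.png

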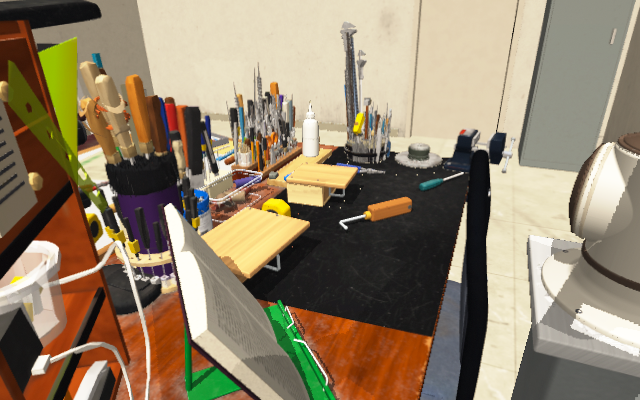

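The top view shows the wide box at about (264,165), the narrow box at (411,172) and the rod with its hook tip at about (340,222) and its handle at (390,253). The side view shows the wide box's eye under the top at about (278,262). Next I'll enlarge crops to read the pixels more closely.

```bash
cat > h.py <<'E'
import numpy as np,cv2,pickle
def load(n): return pickle.load(open(n+'.pkl','rb'))
def proj(s,X):
    R=np.array(s['R']);return cv2.projectPoints(np.atleast_2d(np.array(X,float)),cv2.Rodrigues(R)[0],np.array(s['t'],float),s['camera_matrix'],np.array(s['distortion']))[0][:,0]
def ray(s,uv):
    p=cv2.undistortPoints(np.array([[uv]],float),s['camera_matrix'],np.array(s['distortion']))[0,0]
    R=np.array(s['R']);return -R.T@s['t'],R.T@np.r_[p,1]
def onz(s,uv,z):
    c,d=ray(s,uv);return c+d*(z-c[2])/d[2]
def tri(s1,u1,s2,u2):
    c1,d1=ray(s1,u1);c2,d2=ray(s2,u2)
    a=np.linalg.lstsq(np.c_[d1,-d2],c2-c1,rcond=None)[0]
    p,q=c1+a[0]*d1,c2+a[1]*d2;return (p+q)/2,np.linalg.norm(p-q)
def crop(s,x0,y0,w,h,k,f):
    c=cv2.resize(s['pixels'][y0:y0+h,x0:x0+w,::-1],None,fx=k,fy=k,interpolation=cv2.INTER_CUBIC)
    for i in range(0,w,10): cv2.line(c,(i*k,0),(i*k,6 if i%50 else 14),(0,0,255),1)
    for i in range(0,h,10): cv2.line(c,(0,i*k),(6 if i%50 else 14,i*k),(0,0,255),1)
    cv2.imwrite(f,c)
E
python3 - <<'E'
from h import *
t=load('top');s=load('side')
crop(t,210,120,240,160,3,'pics/tc.png')
crop(s,200,160,220,130,3,'pics/sc.png')
print(proj(t,[[0,0,0],[127,560,231],[400,0,0],[300,0,0]]),proj(s,[[0,0,0],[127,560,231],[400,0,0]]))
E
```

```text
[[323.37228404 451.95519884]
 [ 11.52842499 411.1812615 ]
 [328.47290835 270.65118652]
 [327.25198826 315.22837491]] [[631.20990235 294.88486126]
 [801.52604481 619.14782456]
 [393.3895485  248.5769398 ]]
```

View pics/tc.png

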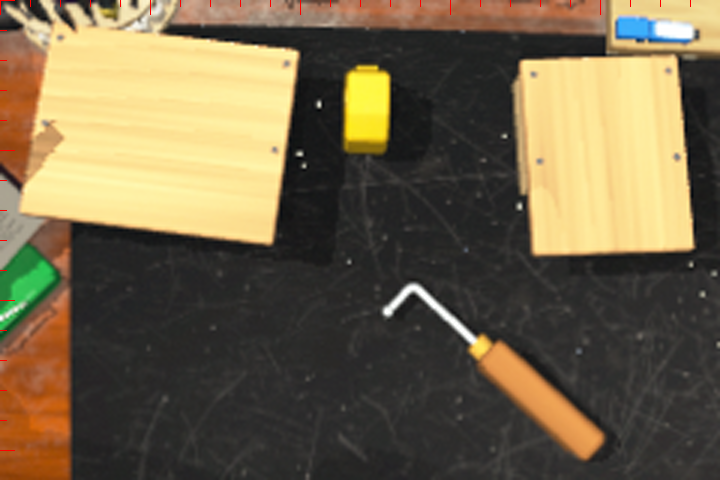

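View pics/sc.png

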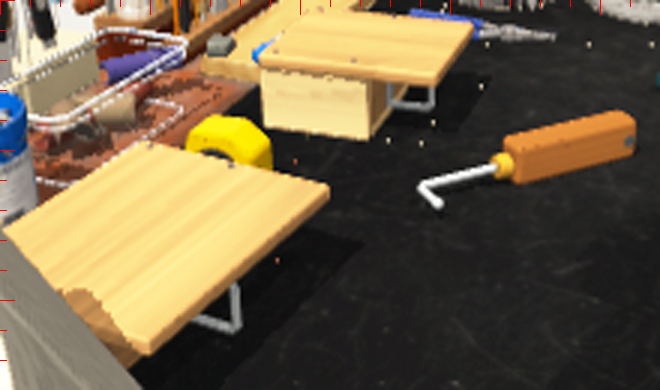

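The top crop shows the wide top's corners, front at about (217,191) and (301,201), and the ball at (339,224) with the bend at (348,216). The side crop shows the same corner at (310,222), the ball at (346,228), and the eye's front wire at about (279,262).

Run:
```python
from h import *
from scipy.optimize import least_squares
t=load('top');s=load('side')
T=lambda x,y:(210+x/3,120+y/3); S=lambda x,y:(200+x/3,160+y/3)
for n,a,b in [('FR',T(272,243),S(329,187)),('BR',T(298,51),S(150,143)),('FL',T(22,213),S(147,354)),('ball',T(387,312),S(437,204)),('bend',T(413,287),S(421,187)),('ferrule',T(480,347),S(503,165))]:
    print(n,tri(t,a,s,b))
# box fit, unknown x,y,yaw, top corners upper z=66 in both
def W(p,L): 
    c,q=np.cos(p[2]),np.sin(p[2]); L=np.array(L,float)
    return np.c_[p[0]+c*L[:,0]-q*L[:,1],p[1]+q*L[:,0]+c*L[:,1],L[:,2]]
L=[[-75,95,66],[-75,-95,66],[75,-95,66]]
f=lambda p:np.r_[(proj(t,W(p,L))-[T(22,213),T(272,242),T(298,51)]).ravel(),(proj(s,W(p,L[1:]))-[S(329,187),S(150,143)]).ravel()]
r=least_squares(f,[650,150,0]);print('wide',r.x,r.fun.round(1)); pw=r.x
f=lambda p:np.r_[(proj(t,W(p,[[-75,60,66],[-75,-60,66],[75,-60,66],[75,60,66]]))-[T(532,255),T(693,249),T(677,56),T(520,60)]).ravel()]
r=least_squares(f,[650,-150,0]);print('narrow',r.x,r.fun.round(1))
# eye drawer opening: front wire at local (-54-q,0,26)
f=lambda q:(proj(s,W(pw,[[-54-q[0],0,12],[-54-q[0],0,26]]))-[S(238,328),S(237,308)]).ravel()
r=least_squares(f,[5]);print('q',r.x,r.fun.round(1))
# rod
L=[[0,16,15],[0,-16,15],[-185,-29,34],[-185,-3,34],[-75,-29,34],[-75,-3,34]]
f=lambda p:np.r_[(proj(t,W(p,L[:4]))-[T(387,312),T(413,287),T(587,459),T(606,438)]).ravel(),(proj(s,W(p,L[:2]))-[S(437,204),S(421,187)]).ravel()]
for y0 in (0.5,):
    r=least_squares(f,[480,-10,y0]);print('rod',r.x,r.fun.round(1))
    pr=r.x;print(W(pr,[[-130,-16,17]]))
print(W(pw,[[-54,0,26],[-75,-95,0],[-75,95,0]]))
```

```text
FR (array([549.87559303,  66.24432927,  63.44603471]), np.float64(0.7573355274566184))
BR (array([694.84921933,  51.5998182 ,  63.12655667]), np.float64(3.9153051680171127))
FL (array([568.23229084, 253.98732109,  56.31912001]), np.float64(1.219823823650031))
ball (array([507.33971843, -20.84990262,  14.24726291]), np.float64(1.3507333485364343))
bend (array([526.9379622 , -40.49452478,  14.15047695]), np.float64(0.7501069931553952))
ferrule (array([481.77387378, -92.58031069,  15.26637052]), np.float64(0.08359099837645771))
wide [ 6.31493291e+02  1.52887025e+02 -9.84260845e-02] [-1.7 -0.2  0.1  1.   0.6 -0.4  1.4 -1.1 -1.7 -1.7]
narrow [ 6.23961417e+02 -1.79001922e+02  6.04065786e-02] [-0.   0.2  0.2  0.5 -0.1 -0.3 -0.1 -0.5]
q [8.53785415] [ 0.3 -0.6  0.1 -0.5]
rod [517.49647115 -29.71240115   0.84483764] [-0.8  0.4 -0.1 -1.3  7.4 -7.4 -6.6  8.2  0.9  0.3 -0.9 -0.5]
[[ 443.16143223 -137.55627899   17.        ]]
[[577.75464718 158.19345586  26.        ]
 [547.52089797  65.71686202   0.        ]
 [566.19167378 254.79727383   0.        ]]
```

Run:
```python
from h import *
from scipy.optimize import least_squares
from scipy.spatial.transform import Rotation as Ro
t=load('top');s=load('side')
T=lambda x,y:(210+x/3,120+y/3); S=lambda x,y:(200+x/3,160+y/3)
def W(p,L): 
    c,q=np.cos(p[2]),np.sin(p[2]); L=np.array(L,float)
    return np.c_[p[0]+c*L[:,0]-q*L[:,1],p[1]+q*L[:,0]+c*L[:,1],L[:,2]]
L=[[0,16,15],[0,-16,15],[-185,-3,34],[-185,-29,34]]
f=lambda p:np.r_[(proj(t,W(p,L))-[T(387,312),T(413,287),T(584,459),T(606,434)]).ravel(),(proj(s,W(p,L[:2]))-[S(437,204),S(421,187)]).ravel()]
r=least_squares(f,[517,-30,.84]);print('rod',r.x,r.fun.round(1),W(r.x,[[-130,-16,17]]))
# handle height check: top end corners
print(tri(t,T(606,434),s,S(634,113)), 'handle far-right top')
print('chair',tri(t,(484,342),s,(485,152)),tri(t,(480,335),s,(480,152)))
print(Ro.from_rotvec([-.351,-3.122,.002]).as_matrix().round(3))
```

```text
rod [517.73425952 -29.05950746   0.84835122] [-1.1  0.3 -0.4 -1.4  0.7  0.9  1.   0.5  0.7  0.4 -1.2 -0.4] [[ 443.77859641 -137.16390096   17.        ]]
(array([ 411.57030011, -187.3546655 ,   28.64470739]), np.float64(13.722106150480998)) handle far-right top
chair (array([ 264.23313548, -311.21233843,  118.43517861]), np.float64(6.7244994718646245)) (array([ 276.64507422, -302.87580638,  119.49905568]), np.float64(9.57616741448236))
[[-0.975  0.222 -0.   ]
 [ 0.222  0.975 -0.001]
 [-0.    -0.001 -1.   ]]
```

{"api": "servo_tool", "payload": {"commands": [[-0.386,-0.508,0,0,0,0,0],[-0.386,-0.508,0,0,0,0,0],[-0.386,-0.508,0,0,0,0,0],[-0.386,-0.508,0,0,0,0,0],[-0.386,-0.508,0,0,0,0,0],[-0.386,-0.508,0,0,0,0,0],[-0.386,-0.508,0,0,0,0,0],[-0.386,-0.508,0,0,0,0,0],[-0.386,-0.508,0,0,0,0,0],[-0.386,-0.508,0,0,0,0,0],[-0.386,-0.508,0,0,0,0,0],[-0.386,-0.508,0,0,0,0,0]]}}

```text
t: 1.3
ee_pos: [285.9, 210.8, 231.2]
tcp_rot: [-0.35, -3.122, 0.0]
wrist_force: [0.5, 0.0, -0.6]
gripper_width: 85.3
grip_force: 0.0
```

{"api": "servo_tool", "payload": {"commands": [[-0.386,-0.508,0,0,0,0,0],[-0.386,-0.508,0,0,0,0,0],[-0.386,-0.508,0,0,0,0,0],[-0.386,-0.508,0,0,0,0,0],[-0.386,-0.508,0,0,0,0,0],[-0.386,-0.508,0,0,0,0,0],[-0.386,-0.508,0,0,0,0,0],[-0.386,-0.508,0,0,0,0,0],[-0.386,-0.508,0,0,0,0,0],[-0.386,-0.508,0,0,0,0,0],[-0.386,-0.508,0,0,0,0,0],[-0.386,-0.508,0,0,0,0,0]]}}

```text
t: 2.5
ee_pos: [444.2, -137.9, 231.1]
tcp_rot: [-0.351, -3.122, -0.0]
wrist_force: [-0.5, 0.6, 0.7]
gripper_width: 85.2
grip_force: 0.0
```

{"api": "servo_tool", "payload": {"commands": [[0,0,0,0,0,1,0],[0,0,0,0,0,1,0],[0,0,0,0,0,1,0],[0,0,0,0,0,1,0],[0,0,0,0,0,1,0],[0,0,0,0,0,1,0],[0,0,0,0,0,1,0],[0,0,0,0,0,1,0],[0,0,0,0,0,1,0],[0,0,0,0,0,1,0],[0,0,0,0,0,1,0],[0,0,0,0,0,1,0]]}}

```text
t: 3.7
ee_pos: [443.9, -136.5, 231.1]
tcp_rot: [-1.594, -2.707, 0.0]
wrist_force: [-0.6, 0.7, -1.0]
gripper_width: 85.2
grip_force: 0.0
```

```bash
cat > st.py <<'E'
from rig import robot
import numpy as np
from scipy.spatial.transform import Rotation as Ro
o=robot.get_obs()
for k in('t','joint_positions','ee_pos','wrist_force','gripper_width','grip_force'):print(k,np.round(o[k],3))
M=Ro.from_rotvec(o['tcp_rot']).as_matrix();print(M.round(3).tolist(),'yaw of tool y (rel y)',np.arctan2(-M[0,1],M[1,1]))
E
python3 st.py
```

```text
t 3.7
joint_positions [-0.464 -0.083  1.678 -0.     1.546 -0.971]
ee_pos [ 443.854 -136.486  231.072]
wrist_force [-0.607  0.738 -1.034]
gripper_width 85.179
grip_force 0.0
[[-0.485, 0.874, -0.0], [0.874, 0.485, 0.0], [0.0, -0.0, -1.0]] yaw of tool y (rel y) -1.064344061274434
```

{"api": "servo_tool", "payload": {"commands": [[0,0,0,0,0,1,0],[0,0,0,0,0,1,0],[0,0,0,0,0,1,0],[0,0,0,0,0,1,0],[0,0,0,0,0,1,0],[0,0,0,0,0,1,0],[0,0,0,0,0,1,0],[0,0,0,0,0,1,0],[0,0,0,0,0,1,0],[0,0,0,0,0,1,0],[0,0,0,0,0,1,0],[0,0,0,0,0,1,0]]}}

```text
t: 4.9
ee_pos: [443.8, -136.5, 231.1]
tcp_rot: [-2.557, -1.824, 0.001]
wrist_force: [-1.1, -0.1, -0.0]
gripper_width: 85.6
grip_force: 0.0
```

{"api": "servo_tool", "payload": {"commands": [[0,0,0,0,0,0.93,0],[0,0,0,0,0,0.93,0],[0,0,0,0,0,0.93,0],[0,0,0,0,0,0.93,0],[0,0,0,0,0,0.93,0],[0,0,0,0,0,0.93,0],[0,0,0.4,0,0,0,0],[0,0,0.6,0,0,0,0],[0,0,0.6,0,0,0,0],[0,0,0.4,0,0,0,0],[0,0,0,0,0,0,0]]}}

```text
t: 6.0
ee_pos: [442.7, -136.0, 128.8]
tcp_rot: [-2.857, -1.298, 0.005]
wrist_force: [-0.6, 0.8, 0.6]
gripper_width: 85.3
grip_force: 0.0
```

```bash
python3 st.py
python3 - <<'E'
from h import *
from rig import optics
s=optics.snapshot('top');pickle.dump(s,open('top1.pkl','wb'));crop(s,300,170,180,150,4,'pics/t1.png')
E
```

```text
t 6.0
joint_positions [-0.464 -0.022  1.832 -0.     1.336  0.254]
ee_pos [ 442.68  -135.955  128.845]
wrist_force [-0.564  0.796  0.611]
gripper_width 85.328
grip_force 0.0
[[0.658, 0.753, -0.004], [0.753, -0.658, 0.002], [-0.001, -0.004, -1.0]] yaw of tool y (rel y) -2.288841296634336
```

View pics/t1.png

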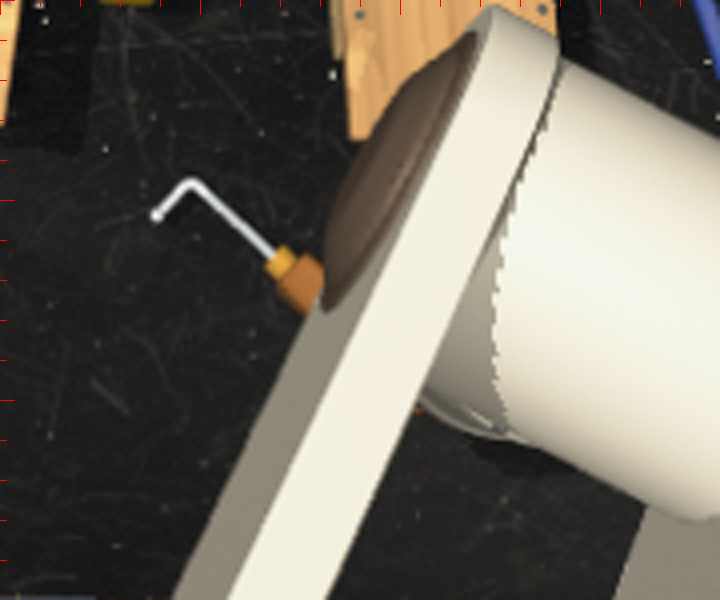

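The picture shows the rod unmoved (ball at about (339,224)); the arm hides the hand. I'll descend and grip.

{"api": "servo_tool", "payload": {"commands": [[0,0.03,0.5,0,0,0,0],[0,0,0.6,0,0,0,0],[0,0,0.5,0,0,0,0],[0,0,0.4,0,0,0,0],[0,0,0.3,0,0,0,0],[0,0,0.16,0,0,0,0],[0,0,0,0,0,0,0]]}}

```text
t: 6.75
ee_pos: [445.3, -137.7, 8.5]
tcp_rot: [-2.86, -1.299, 0.0]
wrist_force: [-0.1, 0.1, 0.1]
gripper_width: 85.2
grip_force: 0.0
```

{"api": "servo_tool", "payload": {"commands": [[0,0,0,0,0,0,1],[0,0,0,0,0,0,1],[0,0,0,0,0,0,1],[0,0,0,0,0,0,1],[0,0,0,0,0,0,1],[0,0,0,0,0,0,1],[0,0,0,0,0,0,1],[0,0,0,0,0,0,1],[0,0,0,0,0,0,1],[0,0,0,0,0,0,1]], "force": 60}}

```text
t: 7.75
ee_pos: [445.4, -137.7, 8.9]
tcp_rot: [2.86, 1.299, 0.001]
wrist_force: [-1.5, 2.1, 8.6]
gripper_width: 24.5
grip_force: 60.2
```

```bash
python3 st.py
python3 - <<'E'
from h import *
from rig import optics
s=optics.snapshot('side');pickle.dump(s,open('side1.pkl','wb'));crop(s,230,110,220,160,3,'pics/s1.png')
E
```

```text
t 7.75
joint_positions [-0.465  0.119  1.957 -0.     1.065  0.253]
ee_pos [ 445.387 -137.725    8.902]
wrist_force [-1.478  2.124  8.551]
gripper_width 24.531
grip_force 60.183
[[0.658, 0.753, 0.001], [0.753, -0.658, -0.0], [0.0, 0.001, -1.0]] yaw of tool y (rel y) -2.2888650135497035
```

View pics/s1.png

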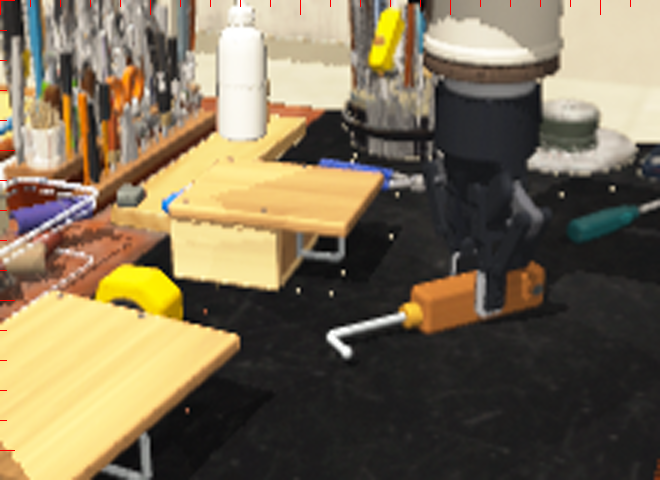

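The handle is gripped (opening 24.5) with the fingers centred on it and the rod still flat. The hook is at crop (340,340). Next I lift, translate, then turn.

{"api": "servo_tool", "payload": {"commands": [[0,0,-0.3,0,0,0,1],[0,0,-0.7,0,0,0,1],[0.317,-0.405,0,0,0,0,1],[0.317,-0.405,0,0,0,0,1],[0.317,-0.405,0,0,0,0,1],[0.317,-0.405,0,0,0,0,1],[0.317,-0.405,0,0,0,0,1],[0.317,-0.405,0,0,0,0,1],[0.317,-0.405,0,0,0,0,1],[0.317,-0.405,0,0,0,0,1],[0.317,-0.405,0,0,0,0,1],[0.317,-0.405,0,0,0,0,1]]}}

```text
t: 9.0
ee_pos: [396.5, 116.0, 58.4]
tcp_rot: [2.86, 1.299, 0.0]
wrist_force: [0.4, 0.2, -2.3]
gripper_width: 24.4
grip_force: 59.4
```

{"api": "servo_tool", "payload": {"commands": [[0,0,0,0,0,1,1],[0,0,0,0,0,1,1],[0,0,0,0,0,1,1],[0,0,0,0,0,1,1],[0,0,0,0,0,1,1],[0,0,0,0,0,1,1],[0,0,0,0,0,1,1],[0,0,0,0,0,1,1],[0,0,0,0,0,1,1],[0,0,0,0,0,1,1],[0,0,0,0,0,1,1],[0,0,0,0,0,1,1]]}}

```text
t: 10.2
ee_pos: [396.8, 115.0, 58.3]
tcp_rot: [3.141, 0.019, -0.0]
wrist_force: [0.0, -0.8, -2.3]
gripper_width: 24.9
grip_force: 59.3
```

{"api": "servo_tool", "payload": {"commands": [[0,0,0,0,0,0.8,1],[0,0,0,0,0,0.83,1],[0,0,0,0,0,0,1]]}}

```text
t: 10.5
ee_pos: [396.8, 115.0, 58.3]
tcp_rot: [3.138, -0.157, -0.0]
wrist_force: [-0.3, -0.3, -1.2]
gripper_width: 25.1
grip_force: 59.3
```

```bash
python3 st.py
python3 - <<'E'
from h import *
from rig import optics
for n in('side','top'):
    s=optics.snapshot(n);pickle.dump(s,open(n+'2.pkl','wb'))
a=load('side2');b=load('top2')
crop(a,230,150,200,130,4,'pics/s2.png');crop(b,210,130,200,150,4,'pics/t2.png')
E
```

```text
t 10.5
joint_positions [ 0.095 -0.059  2.023 -0.     1.178  1.766]
ee_pos [396.819 115.006  58.336]
wrist_force [-0.292 -0.323 -1.231]
gripper_width 25.097
grip_force 59.328
[[0.995, -0.1, -0.0], [-0.1, -0.995, -0.0], [-0.0, 0.0, -1.0]] yaw of tool y (rel y) 3.0416252260031005
```

View pics/s2.png

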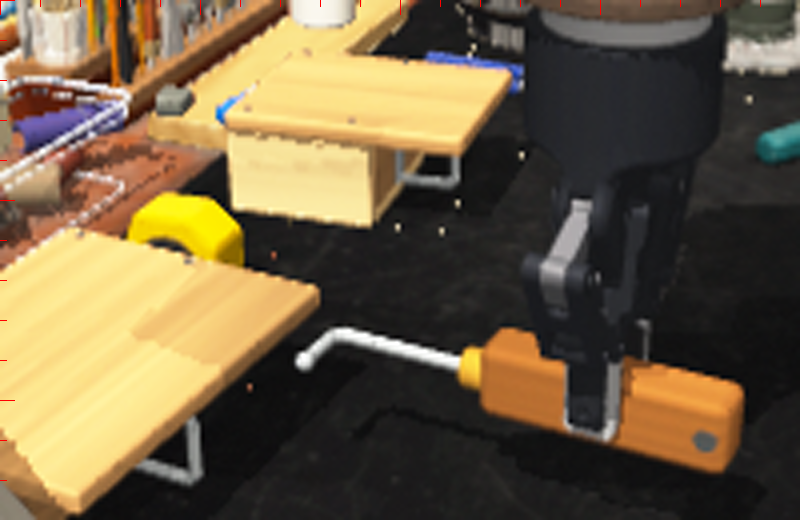

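View pics/t2.png

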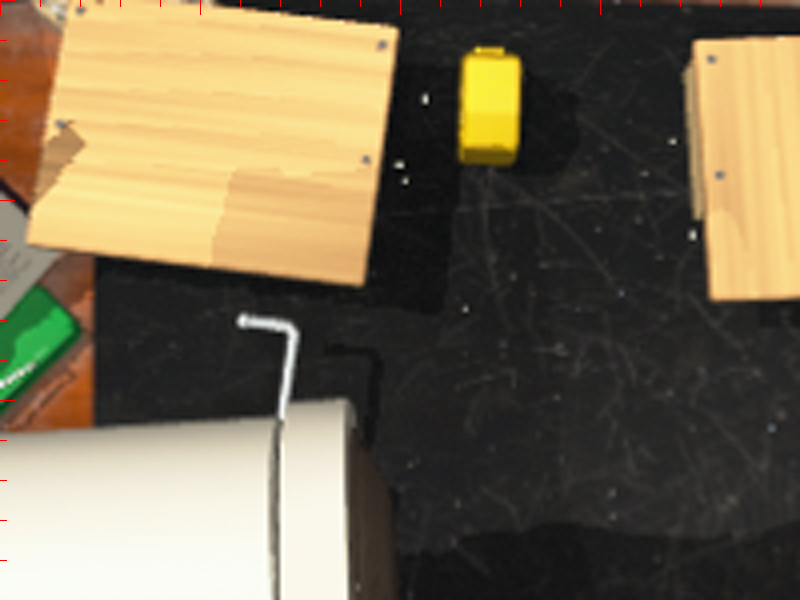

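Side crop: the ball is at full-image (306,240.5), the bend at (314.5,232.8) and the eye's front wire at (278.5, 255–269). Top crop: the ball is at (271,210), the bend at (283.8,212), and the front edge runs from (217,191) to (300.5,201).

Run:
```python
from h import *
a=load('side2');b=load('top2')
tcp=np.array([396.8,115.0]);yw=-.1
R=lambda y:np.array([[np.cos(y),-np.sin(y)],[np.sin(y),np.cos(y)]])
bx=np.array([631.5,152.9]);by=-.098
tobox=lambda p:np.r_[R(by).T@(p[:2]-bx),p[2]]
for n,ut,us,l in[('ball',(271,210),(306,240.5),[129.3,32]),('bend',(283.8,212),(314.5,232.8),[129.3,0]),('FR',(300.6,201.3),(309.75,222),None)]:
    p,e=tri(b,ut,a,us);print(n,p.round(1),e.round(1),'box',tobox(p).round(1), 'pred',None if l is None else (tcp+R(yw)@l).round(1))
# edge height-consistent (top view z=66 plane): front corners; ball at z 64
print('FR66',tobox(onz(b,(300.6,201.3),66)),'FL66',tobox(onz(b,(217,190.8),66)),'ball64',tobox(onz(b,(271,210),64.4)))
# eye: front wire in box frame from side view: pts (278.5,256),(278.7,268)
for q in(4,6,8,10):
    L=[[-54-q,0,z] for z in(12-3,26,40)]
    P=np.array([np.r_[bx+R(by)@l[:2],l[2]] for l in map(np.array,L)]);print(q,proj(a,P).round(1).tolist())
```

```text
ball [528.  130.3  63.6] 0.8 box [-100.8  -32.7   63.6] pred [528.6 133.9]
bend [524.2 101.9  64.8] 0.6 box [-101.8  -61.3   64.8] pred [525.5 102.1]
FR [549.3  66.4  64.3] 1.3 box [-73.3 -94.1  64.3] pred None
FR66 [-74.17921638 -94.53248583  66.        ] FL66 [-74.54771772  91.97807459  66.        ] ball64 [-101.24235516  -32.94355341   64.4       ]
4 [[277.6, 269.4], [277.0, 261.5], [276.5, 254.9]]
6 [[278.5, 269.7], [277.9, 261.8], [277.4, 255.2]]
8 [[279.4, 270.0], [278.8, 262.1], [278.3, 255.5]]
10 [[280.4, 270.3], [279.8, 262.4], [279.3, 255.7]]
```

The rod model and box pose agree to about 2 mm, and q is about 7 mm. I'll lower to hook height, go in 60 mm, then 46 mm sideways.

{"api": "servo_tool", "payload": {"commands": [[0,0,0.3,0,0,0,1],[0,0,0.3,0,0,0,1],[0,0,0.168,0,0,0,1],[0,0,0,0,0,0,1],[0.2,0,0,0,0,0,1],[0.2,0,0,0,0,0,1],[0.2,0,0,0,0,0,1],[0.2,0,0,0,0,0,1],[0.2,0,0,0,0,0,1],[0.2,0,0,0,0,0,1],[0,0,0,0,0,0,1]]}}

```text
t: 11.7
ee_pos: [457.8, 108.9, 19.9]
tcp_rot: [3.138, -0.156, 0.0]
wrist_force: [0.2, 0.1, -1.8]
gripper_width: 25.0
grip_force: 59.4
```

{"api": "servo_tool", "payload": {"commands": [[0,-0.1,0,0,0,0,1],[0,-0.1,0,0,0,0,1],[0,-0.1,0,0,0,0,1],[0,-0.1,0,0,0,0,1],[0,-0.1,0,0,0,0,1],[0,0,0,0,0,0,1]]}}

```text
t: 12.3
ee_pos: [459.0, 134.7, 19.9]
tcp_rot: [-3.138, 0.154, -0.0]
wrist_force: [-1.4, 0.5, -2.0]
gripper_width: 25.1
grip_force: 59.4
```

{"api": "servo_tool", "payload": {"commands": [[0,-0.1,0,0,0,0,1],[0,-0.1,0,0,0,0,1],[0,-0.1,0,0,0,0,1],[0,-0.1,0,0,0,0,1],[0,0,0,0,0,0,1]]}}

```text
t: 12.8
ee_pos: [461.1, 154.4, 19.9]
tcp_rot: [3.138, -0.154, -0.0]
wrist_force: [-0.9, 0.7, -1.3]
gripper_width: 24.7
grip_force: 59.4
```

```bash
python3 st.py
python3 - <<'E'
from h import *
from rig import optics
a=optics.snapshot('side');pickle.dump(a,open('side3.pkl','wb'));crop(a,230,200,150,100,5,'pics/s3.png')
E
```

```text
t 12.8
joint_positions [0.165 0.143 1.902 0.    1.096 1.834]
ee_pos [461.065 154.449  19.87 ]
wrist_force [-0.918  0.711 -1.345]
gripper_width 24.742
grip_force 59.372
[[0.995, -0.098, -0.0], [-0.098, -0.995, -0.0], [-0.0, 0.0, -1.0]] yaw of tool y (rel y) 3.043262029131906
```

View pics/s3.png

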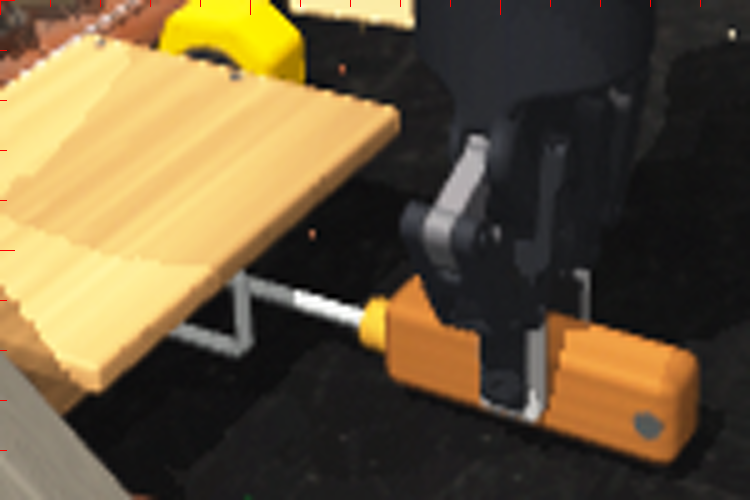

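The rod's hook runs behind the eye's front wire (wire at crop (242,310)). No contact force showed, so I'll pull.

{"api": "servo_tool", "payload": {"commands": [[-0.12,0,0,0,0,0,1],[-0.12,0,0,0,0,0,1],[-0.12,0,0,0,0,0,1],[-0.12,0,0,0,0,0,1],[-0.12,0,0,0,0,0,1],[-0.12,0,0,0,0,0,1]]}}

```text
t: 13.45
ee_pos: [424.7, 157.4, 20.0]
tcp_rot: [3.138, -0.155, 0.0]
wrist_force: [2.0, -0.9, -2.7]
gripper_width: 25.0
grip_force: 59.3
```

{"api": "servo_tool", "payload": {"commands": [[-0.12,0,0,0,0,0,1],[-0.12,0,0,0,0,0,1],[-0.1,0,0,0,0,0,1],[-0.1,0,0,0,0,0,1],[-0.06,0,0,0,0,0,1],[-0.04,0,0,0,0,0,1],[0,0,0,0,0,0,1]]}}

```text
t: 14.15
ee_pos: [398.1, 160.2, 19.9]
tcp_rot: [3.138, -0.155, -0.0]
wrist_force: [-0.5, -0.6, -1.3]
gripper_width: 24.8
grip_force: 59.4
```

```bash
python3 st.py
python3 - <<'E'
from h import *
from rig import optics
a=optics.snapshot('side');pickle.dump(a,open('side4.pkl','wb'));crop(a,230,200,150,100,5,'pics/s4.png')
bx=np.array([631.5,152.9]);by=-.098
R=lambda y:np.array([[np.cos(y),-np.sin(y)],[np.sin(y),np.cos(y)]])
for q in(45,50,55,60):
    P=[np.r_[bx+R(by)@[-54-q,0],z] for z in(9,40)];print(q,proj(a,P).round(1).tolist(),'crop',((proj(a,P)-[230,200])*5).round().tolist())
E
```

```text
t 14.15
joint_positions [0.203 0.029 2.028 0.    1.085 1.872]
ee_pos [398.113 160.178  19.899]
wrist_force [-0.504 -0.577 -1.273]
gripper_width 24.84
grip_force 59.353
[[0.995, -0.099, -0.0], [-0.099, -0.995, 0.0], [-0.0, 0.0, -1.0]] yaw of tool y (rel y) 3.0428846177619886
45 [[297.0, 275.6], [296.2, 260.8]] crop [[335.0, 378.0], [331.0, 304.0]]
50 [[299.4, 276.4], [298.7, 261.5]] crop [[347.0, 382.0], [343.0, 308.0]]
55 [[301.9, 277.2], [301.2, 262.3]] crop [[359.0, 386.0], [356.0, 311.0]]
60 [[304.3, 277.9], [303.7, 263.0]] crop [[372.0, 390.0], [368.0, 315.0]]
```

View pics/s4.png

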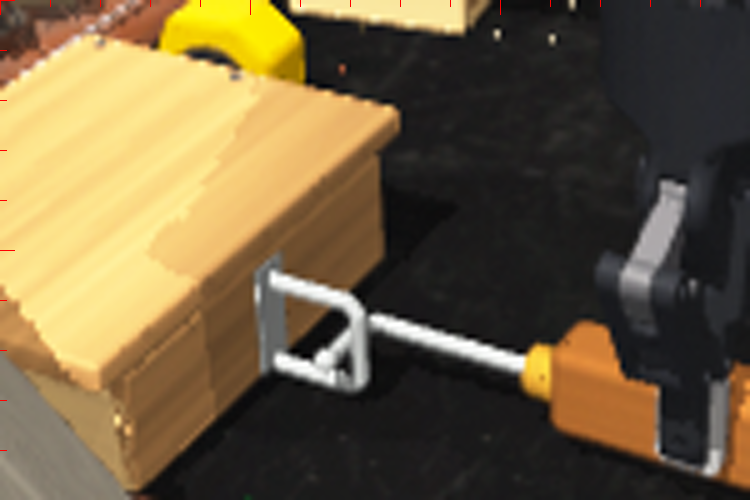

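The drawer is out about 55–56 mm (front wire at crop (359,340)), with the hook's ball inside the eye. I'll nudge it 2 mm more, ease forward 8 mm, withdraw sideways, move clear and lay the rod down.

{"api": "servo_tool", "payload": {"commands": [[-0.04,0,0,0,0,0,1],[0,0,0,0,0,0,1],[0.08,0,0,0,0,0,1],[0.08,0,0,0,0,0,1],[0,0.1,0,0,0,0,1],[0,0.15,0,0,0,0,1],[0,0.15,0,0,0,0,1],[0,0.15,0,0,0,0,1],[0,0.15,0,0,0,0,1],[0,0.15,0,0,0,0,1],[0,0.15,0,0,0,0,1],[0,0,0,0,0,0,1]]}}

```text
t: 15.4
ee_pos: [399.3, 108.9, 19.9]
tcp_rot: [3.137, -0.156, 0.0]
wrist_force: [0.4, -0.2, -1.7]
gripper_width: 25.2
grip_force: 59.4
```

{"api": "servo_tool", "payload": {"commands": [[0,0.4,0,0,0,0,1],[0,0.4,0,0,0,0,1],[0,0.4,0,0,0,0,1],[0,0.4,0,0,0,0,1],[0,0.4,0,0,0,0,1],[0,0.2,0,0,0,0,1],[0,0,0,0,0,0,1],[0,0,0.1,0,0,0,1],[0,0,0.08,0,0,0,1],[0,0,0.03,0,0,0,1],[0,0,0,0,0,0,1]]}}

```text
t: 16.5
ee_pos: [388.4, 0.8, 9.2]
tcp_rot: [-3.138, 0.154, 0.001]
wrist_force: [-0.6, -0.1, -1.3]
gripper_width: 25.1
grip_force: 59.5
```

{"api": "servo_tool", "payload": {"commands": [[0,0,0,0,0,0,0],[0,0,0,0,0,0,0],[0,0,0,0,0,0,0],[0,0,0,0,0,0,0],[0,0,0,0,0,0,0],[0,0,0,0,0,0,0],[0,0,0,0,0,0,0],[0,0,-0.2,0,0,0,0],[0,0,-0.4,0,0,0,0],[0,0,-0.5,0,0,0,0],[0,0,-0.5,0,0,0,0],[0,0,-0.5,0,0,0,0]]}}

```text
t: 17.7
ee_pos: [388.4, 0.3, 116.2]
tcp_rot: [3.138, -0.155, 0.001]
wrist_force: [1.7, 0.6, 0.3]
gripper_width: 85.2
grip_force: 0.0
```

```bash
python3 st.py
python3 - <<'E'
from h import *
from rig import optics
a=optics.snapshot('side');crop(a,230,150,200,150,4,'pics/s5.png')
E
```

```text
t 17.7
joint_positions [-0.198 -0.181  2.001 -0.     1.321  1.472]
ee_pos [3.88372e+02 3.31000e-01 1.16205e+02]
wrist_force [1.688 0.591 0.278]
gripper_width 85.238
grip_force 0.0
[[0.995, -0.099, 0.0], [-0.099, -0.995, -0.0], [0.0, 0.0, -1.0]] yaw of tool y (rel y) 3.0427439110120407
```

I've used all ten picture views, so I'll check the result with image code.

Run:
```python
from h import *
from rig import optics
a=optics.snapshot('side');old=load('side4')
hsv=cv2.cvtColor(a['pixels'],cv2.COLOR_RGB2HSV)
m=((hsv[...,0]>6)&(hsv[...,0]<16)&(hsv[...,1]>160)&(hsv[...,2]>90)).astype(np.uint8)
c,s=np.cos(-.099),np.sin(-.099)
for z0 in(0,6,12):
    P=[[388.4+c*x-s*y,.5+s*x+c*y,z+z0] for x in(-55.7,54.3) for y in(-13,13) for z in(0,34)]
    h=cv2.convexHull(proj(a,P).astype(np.float32)).round().astype(np.int32)
    g=np.zeros_like(m);cv2.fillConvexPoly(g,h,1)
    x,y,w,hh=cv2.boundingRect(h);R=m[y-15:y+hh+15,x-15:x+w+15]
    print(z0,'IoU',(R&g[y-15:y+hh+15,x-15:x+w+15]).sum()/(R|g[y-15:y+hh+15,x-15:x+w+15]).sum(),'bbox pred',(x,y,w,hh),'seen',cv2.boundingRect(R))
# eye front wire: bright unsaturated pixels in rows 266..274
def eye(p):
    p=p['pixels'][266:272,290:315].astype(int);return p.min(2).mean(0).round().tolist()
print('before',eye(old));print('now',eye(a))
```

```text
0 IoU 0.7858736059479554 bbox pred (371, 226, 61, 35) seen (16, 17, 58, 30)
6 IoU 0.753968253968254 bbox pred (371, 223, 61, 36) seen (16, 20, 58, 30)
12 IoU 0.5830597504924491 bbox pred (371, 221, 61, 35) seen (16, 22, 58, 30)
before [26.0, 18.0, 22.0, 66.0, 99.0, 101.0, 127.0, 142.0, 156.0, 146.0, 160.0, 192.0, 167.0, 79.0, 27.0, 27.0, 32.0, 45.0, 54.0, 68.0, 78.0, 86.0, 102.0, 109.0, 121.0]
now [37.0, 28.0, 22.0, 21.0, 22.0, 22.0, 22.0, 26.0, 26.0, 25.0, 41.0, 172.0, 205.0, 183.0, 74.0, 26.0, 27.0, 26.0, 27.0, 26.0, 27.0, 28.0, 28.0, 29.0, 29.0]
```

```bash
python3 -c "
from rig import robot
print(robot.finish_job())"
```

```text
the job is handed in; nothing more can be done
None
```

I've handed the job in with the wider drawer about 57 mm out and the rod unhooked and laid on the mat clear of both boxes. The last check came from image code, and the hand-in gave no verdict.

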